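Open a dry-block heater whose lid may be caught, and hold the lid up

TASK

Turn the dry-block heater's thermostat dial back to standby, the single long mark on its scale, then try the lid with a gentle upward pull: it may or may not be caught, and if it is, do not force it but give the round latch knob on the lid a quarter turn to free it. Raise the lid to about 40 degrees so that a colleague can reach the tubes; it has no stay and falls shut, so finish while still holding it steady there, the dial still on standby and the other things on the bench left where they are.

Things in the scene. Friction and masses are not known exactly. Their poses are not given: they have to be found in the camera images.
- heater: Dry-block heater, fixed: white and grey case 190 x 290 x 95 mm (own x, y, z). Origin at the centre of its underside; x to its rear (hinge side), y to its left, z up. The lidded well is the left part (y -34 to +139 mm); on the right part a dark level control panel carries the dial, its surface 97 mm above the bench. Its highest point is the top of the latch knob, 149 mm up.
- thermostat (a joint): Angle of the thermostat dial, rad, growing clockwise seen from above, 0 to 4.71 with stops. Round it are 11 white marks, one every 27 degrees from 0; the standby mark, longer and wider than the others, is at 1.414 (81 degrees). Light friction (0.03 N m); stays where it is left.
- dial_grip (a point): Point on the dial's vertical axis at the height to grip, 24 mm above the panel. The dial is a black disc 46 mm across and 9 mm high with an upright bar grip 40 mm long and 12 mm thick, its top 33 mm above the panel; pinch the bar across its 12 mm. The point's x axis points along the bar to the pointer end (white line); z up.
- standby_mark (a point): Middle of the long standby mark on the panel, 36 mm from the dial's axis.
- heater_lid (a joint): Opening angle of the lid in rad: 0 shut, stop at 1.25; it always falls shut when let go. Hinge along the rear edge of the lid.
- lid_shell: The lid, a white slab 188 x 172 mm, 22 mm thick, 0.4 to 0.6 kg. Origin at the centre of its underside; x to the rear, y left, z up when shut. The hinge axis runs along y, 94.5 mm to the rear (+x) of the origin, 2 mm above it. The front edge overhangs the case by 6 mm. Free, it follows its arc with 2 to 4 N at the knob; caught, it gives less than 3 mm there and then holds fast.
- latch_grip (a point): Point fixed to the lid on the axis (z) of the latch knob, 18 mm above the lid's top face, 140 mm in front of the hinge axis and 38 mm above it when shut. The knob is round, black, fluted, 36 mm across, 32 mm high (top 14 mm above this point); nothing on it shows its state. The lid can be lifted by it: pinched from both sides parallel to the hinge, it can tilt between the fingers.
- strike_plate: Steel plate fixed inside the front wall, hidden under the shut lid (origin 88 mm above the bench); a two-ended cam bar under the latch knob catches beneath it. The knob turns either way without end and clicks home every quarter turn (0.1 N m): caught, free, caught, free. Turned more than half way it snaps on to the next click.
- tube_rack: Bystander: wire rack of capped tubes, 56 x 200 x 88 mm, loose, left of the heater.
- petri_1: Bystander: petri dish with lid, 91 mm across, 16 mm high, loose.
- vial_a: Bystander: small vial with a black cap, 22 mm across, 52 mm high, loose.
- beaker_100: Bystander: small empty beaker, 55 x 61 x 70 mm, loose.
- marker_black: Bystander: black marker, 135 mm long, 17 mm thick, lying loose to the right of the heater.
- micropipette_1: Bystander: micropipette, 243 mm long, 32 mm high, lying loose right of the heater.
- weigh_boats: Bystander: stack of white weighing trays, 80 x 80 x 35 mm, loose.

How it is judged:
By the outcome, as a careful person would: the job done as asked, in the order asked, and still so for the second after the job is handed in, while the arm keeps its last pose, push and grip.
It also fails if it takes over 72 s, if anything falls off the work surface, if the arm or the gripper's body presses on something with over 40 N, if the wrist force passes 120 N, or if a joint passes its speed limit or range.

ROBOT

A 6-joint arm with a two-finger parallel gripper is mounted at the origin on a cart in front of the work surface, level with it; the furniture and walls round the work are solid. World frame = base frame: x ahead of the robot, y to its left, z up, the work surface at z = 0. Lengths are in m, angles in degrees, forces in N, time in s.
With the tool pointing down it reaches from about 0.325 to 0.925 m from the base axis. Payload 3.1 kg.
Tool frame: the origin (TCP) lies on the centre line of the jaws, within the pads' length; the fingertips stand 25 mm ahead of it and the grasp point (between the pads) lies 6 mm ahead of it; z points along the fingers, y is the direction in which the jaws open and shut (so a half turn about z gives the same grasp; the last joint's range is limited). The gripper opens to 85 mm and grips with 20 to 120 N. Pads are 22 mm wide; open, the fingers measure 114 mm over their backs; the gripper's body (76 mm by 85 mm) begins 54 mm behind the grasp point. The pads swing forward as they close: fully open they stand 13 mm farther back than shut.
Start: joints at [56.826, 12.427, 92.441, -0, 75.132, -6.429], TCP at [0.281, 0.558, 0.256] pointing down, gripper open.
Joint ranges: [-157.48, 157.48], [-44.54, 120.13], [17.64, 146.25], [-64.5, 244.5], [7.68, 150.69], [-147.95, 147.95]. Speed limits (degrees/s): [159.86, 159.86, 180, 180, 180, 180].

INTERFACE

Orientations are given as [roll, pitch, yaw] about the fixed x, y, z axes, in that order (R = Rz(yaw) Ry(pitch) Rx(roll)).
In Python, from bench import observe, read_camera, camera_model, finish_job gives the robot as it stands.
- The arm moves only by the shell command python3 -m jog 'ROWS'. ROWS is JSON, a list of rows, each an object with "offset": the shift along the tool's x, y, z in units of 30 mm (1.0 is 30 mm), a list of three; "dr": the turn, a rotation vector about the tool's x, y, z in units of 10 degrees (1.0 is 10 degrees), a list of three; "jaw": the opening in per cent of the stroke, from 0 (shut) to 100 (fully open). In form: [{"offset": [x, y, z], "dr": [rx, ry, rz], "jaw": jaw}, ...]. A call has 1 to 5 rows; each row shifts and turns the commanded pose from where the row before left it, along the tool's axes as they then stand; what a row does not reach is not made up. A row lasts 1/8 s, in which the tool goes at most 62.5 mm and 10.7 degrees, less where a joint would pass 70% of its speed; a pose out of reach is approached as far as the arm can. A call is refused whole if a number of a shift passes 1 or a number of a turn 1, either way. A call with a gripper value outside its range is refused whole. The fingers move at their own pace and stop on an object; the grip force is fixed at half the most. Time passes only in rows, so rows that do not move let the fingers close. It gives the time, the measured TCP pose, the force and the opening at its end, in the units of the state.
- observe(): the state, without advancing time (a new reading comes with each control period).
- read_camera(name): name is "scene" or "top" or "wrist"; returns (picture, depth): 480x640x3 uint8, blue, green, red; 480x640 float32, m along the optical axis (not along the pixel's ray), 0 where there is no reading.
- camera_model(name): a dict with "vertical_fov" (degrees; the focal length in pixels is half the picture's height over the tangent of half this angle, whatever the lens; pixels are square), "cx", "cy" (the principal point, pixels), "k1" (the pictures are not rectified: a ray, as slopes to the right and down, at radius r is drawn at 1 + k1 r^2 times it, then the intrinsics apply), "world_to_cam" (4x4, takes a point from world to camera coordinates); the wrist camera has in their place "tool_from_camera" (4x4, takes a point from camera to tool coordinates, whose origin is the TCP and whose axes are the flange's). Camera axes: x right, y down, z forward; pixel columns grow to the right and rows downward; lengths in m; the calibration is good to about 2 mm. A picture is of the moment at which its call begins: read the wrist's pose just before it. camera_model takes no time and is no camera call.
- finish_job(): hands the job in, once; it reports no verdict.
The state is a dict: "t": time; "joint_pos": joint angles; "joint_velocities": joint speeds; "tau": joint torques, N m; "ee_pos": TCP position; "ee_rot": TCP orientation; "wrist_force": force on the tool from outside, world axes, zero at the start; "wrist_torque": the same for the moment, N m; "width": finger opening in m.
Only numpy, scipy, OpenCV 4.12 (cv2) and the standard library are available. Lean on these libraries where they do the work, as an engineer would, in place of code of your own. Each camera call takes 0.05 s, during which the arm holds its last target. There are 200 camera calls.

## Working session

There is one attempt and no reset: what is moved stays moved. The work goes in short steps, Python scripts to look and compute and a shell command to move; the robot and the scene stay as the last step left them, time stands still between calls to the robot, and variables do not carry over. Pictures are saved under pics/ and viewed, about 8 in all and at most 12, crops included, and the job is handed in when it is done.

```bash
mkdir -p pics; ls; python3 - <<'E'
from bench import *
import cv2
print(observe())
for n in("scene","top"):
    p,d=read_camera(n);cv2.imwrite(f"pics/{n}0.png",p);m=camera_model(n);print(n,m)
print(camera_model("wrist"))
E
```

```text
pics
{'t': 0.0, 'joint_pos': array([ 5.68240767e+01,  1.24749688e+01,  9.25289776e+01, -1.12480269e-04,
        7.51324193e+01, -6.42732843e+00]), 'joint_velocities': array([ 0.03366063, -0.00100824,  0.1064383 , -0.01422971,  0.01709211,
       -0.14120713]), 'tau': array([-1.33929702e-04, -3.96856213e+01, -3.03848612e+01, -2.10928765e-04,
        9.75919480e-03, -2.19080971e-05]), 'ee_pos': array([0.28084838, 0.55749549, 0.25498302]), 'ee_rot': array([-1.79864479e+02, -1.51572020e-02,  1.53251416e+02]), 'wrist_force': array([ 0.34293333, -0.16299468, -0.3535254 ]), 'wrist_torque': array([-0.0320485 ,  0.00357158, -0.06796395]), 'width': 0.08575369211295392}
scene {'vertical_fov': 52.94776386571357, 'cx': 315.59009187246545, 'cy': 237.76910823587752, 'k1': -0.07050243851720736, 'world_to_cam': array([[ 0.76617521, -0.64260828, -0.00549107, -0.39493774],
       [-0.41522278, -0.48850816, -0.76743067,  0.25356423],
       [ 0.49047487,  0.59026636, -0.64110843,  1.17766595],
       [ 0.        ,  0.        ,  0.        ,  1.        ]])}
top {'vertical_fov': 44.42929312827468, 'cx': 30
[... 204 characters left out ...]
8465e-01, -3.81902173e-01,
         4.56999272e-01],
       [ 3.51964561e-01, -1.48229101e-01, -9.24201862e-01,
         1.97406512e+00],
       [ 0.00000000e+00,  0.00000000e+00,  0.00000000e+00,
         1.00000000e+00]])}
{'vertical_fov': 65.11447238367151, 'cx': 317.5689907802146, 'cy': 239.4027690868068, 'k1': -0.04525481894039135, 'tool_from_camera': array([[-6.81977374e-04, -9.46801789e-01, -3.21816573e-01,
         8.44655088e-02],
       [ 9.99999217e-01, -3.08029094e-04, -1.21290939e-03,
        -4.80446418e-04],
       [ 1.04925591e-03, -3.21817148e-01,  9.46801258e-01,
        -1.18096955e-01],
       [ 0.00000000e+00,  0.00000000e+00,  0.00000000e+00,
         1.00000000e+00]])}
```

View pics/scene0.png

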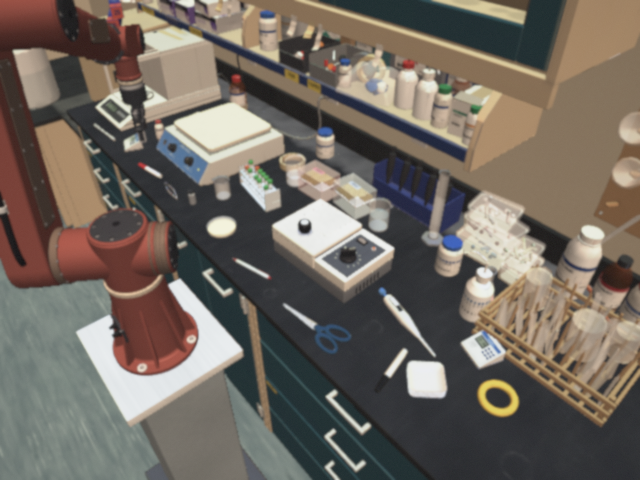

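View pics/top0.png

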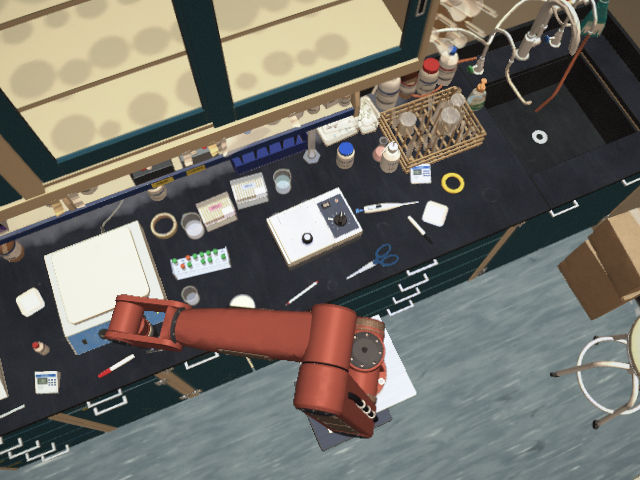

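Scene: latch knob at about (305,226), dial at (348,254). Top: knob (307,239), dial (340,219), with the lid's white outline to their left.

```bash
cat > h.py <<'E'
import numpy as np, cv2
from bench import *
from scipy.spatial.transform import Rotation as R
def rays(m,uv):
    f=240/np.tan(np.radians(m["vertical_fov"]/2))
    K=np.array([[f,0,m["cx"]],[0,f,m["cy"]],[0,0,1]])
    s=cv2.undistortPoints(np.float64(uv).reshape(-1,1,2),K,np.array([m["k1"],0,0,0.]))[:,0]
    return np.c_[s,np.ones(len(s))]
def cast(m,uv,z,T=None):
    C=np.linalg.inv(m["world_to_cam"]) if T is None else T
    d=rays(m,uv)@C[:3,:3].T; o=C[:3,3]
    return o+d*((z-o[2])/d[:,2])[:,None]
def wristT(s):
    T=np.eye(4);T[:3,:3]=R.from_euler("xyz",s["ee_rot"],degrees=True).as_matrix();T[:3,3]=s["ee_pos"]
    return T@camera_model("wrist")["tool_from_camera"]
def tool(s): return R.from_euler("xyz",s["ee_rot"],degrees=True).as_matrix(),s["ee_pos"]
E
python3 - <<'E'
from h import *
m=camera_model("top");p=cv2.imread("pics/top0.png")
w=((p.min(2)>150)).astype(np.uint8);w[:,:262]=0;w[:,365:]=0;w[:190]=0;w[270:]=0
c=max(cv2.findContours(w,0,2)[0],key=cv2.contourArea)[:,0]
print(cv2.boundingRect(c))
P=cast(m,c,0.117)
r=cv2.minAreaRect(P[:,:2].astype(np.float32));print(r,cv2.boxPoints(r))
for n,k,d in(("top",(307,238),(340,218)),("scene",(305,225),(348,253))):
    M=camera_model(n);print(n,cast(M,[k],.145),cast(M,[d],.125))
E
```

```text
(267, 190, 95, 74)
((0.5009764432907104, -0.06817746162414551), (0.1896665096282959, 0.2852287292480469), 2.7104556560516357) [[ 0.39950523  0.06979281]
 [ 0.4129933  -0.21511683]
 [ 0.6024476  -0.20614773]
 [ 0.5889596   0.07876191]]
top [[ 0.45161814 -0.02131695  0.145     ]] [[ 0.48348885 -0.15993213  0.125     ]]
scene [[ 0.45684848 -0.02691264  0.145     ]] [[ 0.48363979 -0.16835286  0.125     ]]
```

```bash
python3 -m jog '[{"offset":[0,0,-0.8],"dr":[0,0,-1],"jaw":100},{"offset":[0,0,-0.8],"dr":[0,0,-1],"jaw":100},{"offset":[-0.3,-1,0],"dr":[0,0,-0.95],"jaw":100},{"offset":[-0.3,-1,0],"dr":[0,0,0],"jaw":100},{"offset":[-0.3,-1,0],"dr":[0,0,0],"jaw":100}]'
```

```text
t: 0.72
ee_pos: [0.3074, 0.4671, 0.3037]
ee_rot: [-179.9, -0.0, -177.2]
wrist_force: [-0.1, -0.4, 0.8]
width: 0.085
```

```bash
for i in 1 2 3; do python3 -m jog '[{"offset":[-0.3,-1,0],"dr":[0,0,0],"jaw":100},{"offset":[-0.3,-1,0],"dr":[0,0,0],"jaw":100},{"offset":[-0.3,-1,0],"dr":[0,0,0],"jaw":100},{"offset":[-0.3,-1,0],"dr":[0,0,0],"jaw":100},{"offset":[-0.3,-1,0],"dr":[0,0,0],"jaw":100}]'; done
```

```text
t: 1.35
ee_pos: [0.3596, 0.3194, 0.3037]
ee_rot: [-180.0, -0.0, -177.2]
wrist_force: [0.6, -0.5, -0.0]
width: 0.0853
t: 1.98
ee_pos: [0.4117, 0.1718, 0.3038]
ee_rot: [-180.0, -0.0, -177.2]
wrist_force: [0.0, -0.2, -0.6]
width: 0.0858
t: 2.6
ee_pos: [0.4638, 0.0243, 0.3037]
ee_rot: [180.0, -0.1, -177.2]
wrist_force: [0.3, 0.4, 0.5]
width: 0.0853
```

```bash
python3 -m jog '[{"offset":[-0.2,-1,0],"dr":[0,0,0],"jaw":100},{"offset":[0,-1,0],"dr":[0,0,0],"jaw":100},{"offset":[0,-1,0],"dr":[0,0,0],"jaw":100},{"offset":[0,-1,0],"dr":[0,0,0],"jaw":100},{"offset":[0,0,0],"dr":[0,0,0],"jaw":100}]'
python3 - <<'E'
from h import *
s=observe();p,d=read_camera("wrist");cv2.imwrite("pics/w1.png",p);np.save("w1.npy",wristT(s));print(s["ee_pos"],s["ee_rot"],s["joint_pos"])
E
```

```text
t: 3.22
ee_pos: [0.4754, -0.0957, 0.3037]
ee_rot: [180.0, -0.1, -177.4]
wrist_force: [-0.0, -0.1, -0.0]
width: 0.085
[ 0.47543227 -0.09567707  0.30372222] [ 1.79986214e+02 -6.18770733e-02 -1.77417048e+02] [-1.96712384e+01 -7.19779167e+00  1.07707570e+02 -1.08543377e-02
  7.95527112e+01 -1.12252209e+02]
```

View pics/w1.png

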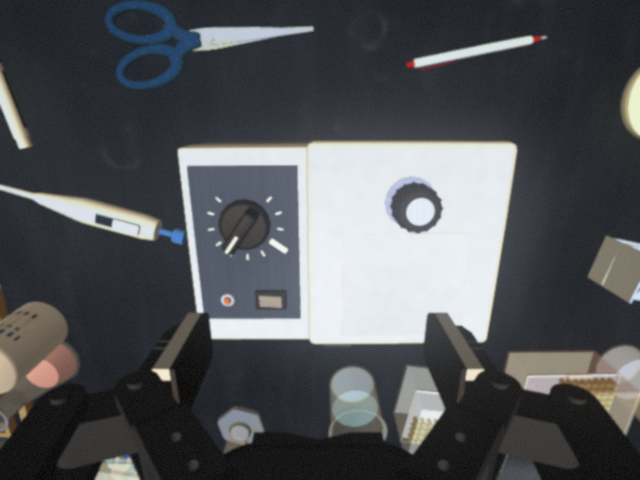

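Wrist view: dial centred near (245,225), white pointer line toward lower left (~(230,250)), standby mark at (279,246), knob top at (421,211). Zoom in for the angles.

```bash
python3 - <<'E'
from h import *
p=cv2.imread("pics/w1.png");c=p[180:270,195:300];cv2.imwrite("pics/c1.png",cv2.resize(c,None,fx=6,fy=6,interpolation=cv2.INTER_CUBIC))
m=camera_model("wrist");T=np.load("w1.npy")
w=np.zeros(p.shape[:2],np.uint8);w[185:265,200:295]=p[185:265,200:295].min(2)>140
n,l,st,ce=cv2.connectedComponentsWithStats(w)
for i in range(1,n):
    if st[i,4]<4: continue
    ys,xs=np.where(l==i);q=cast(m,np.c_[xs,ys],.097,T)[:,:2];cv,e=np.linalg.eigh(np.cov(q.T))
    print(st[i],ce[i].round(1),q.mean(0).round(4),np.degrees(np.arctan2(e[1,1],e[0,1])).round(1), (4*np.sqrt(cv)*1e3).round(1))
w=np.zeros(p.shape[:2],np.uint8);w[130:350,307:530]=p[130:350,307:530].min(2)>150
c=max(cv2.findContours(w,0,2)[0],key=cv2.contourArea)[:,0]
r=cv2.minAreaRect(cast(m,c,.117,T)[:,:2].astype(np.float32));print(r)
print("knob",cast(m,[(421,211)],.149,T))
E
```

```text
[215 197   6   5  18] [217.8 199.1] [ 0.4673 -0.1843] 53.1 [3.2 6.2]
[266 196   6   6  23] [268.6 198.9] [ 0.4651 -0.1393] 138.8 [3.6 6.7]
[275 211   7   5  22] [278.  212.8] [ 0.4774 -0.1309] 113.2 [3.5 7. ]
[207 212   7   4  21] [210.1 213.2] [ 0.4804 -0.1917] 81.3 [3.4 6.8]
[277 227   7   4  19] [279.8 228.7] [ 0.4922 -0.1291] 79.4 [3.3 6.5]
[208 228   7   3  18] [210.8 229.1] [ 0.4953 -0.1917] 97.5 [3.  6.7]
[225 236  13  18  82] [230.9 244.7] [ 0.5096 -0.1739] 147.3 [ 4.3 22.8]
[269 238  19  16 142] [277.9 245.6] [ 0.5085 -0.1306] 56.1 [ 7.6 22. ]
[216 241   6   5  19] [218.3 243.2] [ 0.5086 -0.1854] 128.9 [3.4 6.9]
[261 251   5   6  19] [262.7 253.4] [ 0.5168 -0.1446] -154.9 [3.4 6.9]
[246 254   3   6  18] [247.  256.5] [ 0.5206 -0.1592] 178.2 [3.1 7. ]
((0.5019269585609436, -0.01925840973854065), (0.18543899059295654, 0.1703082025051117), 2.595177173614502)
knob [[ 0.4574026  -0.01876175  0.149     ]]
```

View pics/c1.png

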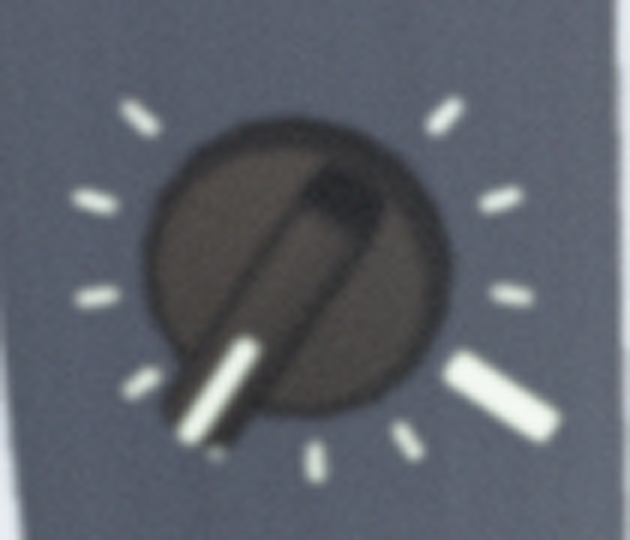

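Pointer world direction ≈ -33°, standby ≈ 57°: the dial sits about 89° clockwise of standby. Dial centre ≈ (0.4885,-0.161). I go round to yaw ≈ -33 so the last joint has room for a CCW turn.

```bash
python3 -m jog '[{"offset":[-0.2,-1,0],"dr":[0,0,0],"jaw":50},{"offset":[-0.2,-1,0],"dr":[0,0,1],"jaw":50},{"offset":[0,0,0],"dr":[0,0,1],"jaw":50},{"offset":[0,0,0],"dr":[0,0,1],"jaw":50},{"offset":[0,0,0],"dr":[0,0,1],"jaw":50}]'
for i in 1 2 3; do python3 -m jog '[{"offset":[0,0,0],"dr":[0,0,1],"jaw":50},{"offset":[0,0,0],"dr":[0,0,1],"jaw":50},{"offset":[0,0,0],"dr":[0,0,1],"jaw":50},{"offset":[0,0,0],"dr":[0,0,1],"jaw":50},{"offset":[0,0,0],"dr":[0,0,1],"jaw":50}]' | grep -E "t:|ee"; done
python3 -m jog '[{"offset":[0,0,1],"dr":[0,0,1],"jaw":50},{"offset":[0,0,1],"dr":[0,0,1],"jaw":50},{"offset":[0,0,0],"dr":[0,0,0.5],"jaw":50},{"offset":[0,0,0],"dr":[0,0,0],"jaw":50}]'
cat >> h.py <<'E'
def goto(x,y,z,yaw=None):
    s=observe();M,p=tool(s);print("t",s["t"],"offset",(M.T@(np.array([x,y,z])-p)/.03).round(2),"yaw",s["ee_rot"][2].round(2),"j6",s["joint_pos"][5].round(1), "w",round(s["width"],4))
E
python3 -c "
from h import *
goto(.4885,-.161,.24)"
```

```text
t: 3.9
ee_pos: [0.4905, -0.1524, 0.3039]
ee_rot: [180.0, -0.1, 142.5]
wrist_force: [-0.3, 0.2, 0.1]
width: 0.0427
t: 4.53
ee_pos: [0.4906, -0.1522, 0.304]
ee_rot: [-180.0, -0.1, 92.5]
t: 5.15
ee_pos: [0.4905, -0.1522, 0.304]
ee_rot: [-179.9, -0.0, 42.5]
t: 5.78
ee_pos: [0.4906, -0.1522, 0.304]
ee_rot: [-180.0, 0.0, -7.5]
t: 6.28
ee_pos: [0.4904, -0.1524, 0.2436]
ee_rot: [-180.0, 0.1, -32.1]
wrist_force: [0.2, 0.6, -0.1]
width: 0.0424
t 6.275 offset [0.1  0.28 0.12] yaw -32.11 j6 97.0 w 0.0424
```

```bash
python3 -m jog '[{"offset":[0.1,0.28,0],"dr":[0,0,0],"jaw":50},{"offset":[0,0,0],"dr":[0,0,0],"jaw":50}]'
python3 - <<'E'
from h import *
s=observe();p,d=read_camera("wrist");T=wristT(s);np.save("w2.npy",T);m=camera_model("wrist")
cv2.imwrite("pics/w2.png",p)
w=(p.min(2)>140).astype(np.uint8)
n,l,st,ce=cv2.connectedComponentsWithStats(w)
for i in range(1,n):
    if not 8<st[i,4]<900: continue
    ys,xs=np.where(l==i);q=cast(m,np.c_[xs,ys],.097,T)[:,:2]
    if np.hypot(*(q.mean(0)-[.4885,-.161]))>.05: continue
    cv,e=np.linalg.eigh(np.cov(q.T))
    print(st[i],q.mean(0).round(4),np.degrees(np.arctan2(e[1,1],e[0,1])).round(1),(4*np.sqrt(cv)*1e3).round(1))
E
```

```text
t: 6.52
ee_pos: [0.489, -0.1629, 0.245]
ee_rot: [180.0, -0.1, -32.2]
wrist_force: [-0.4, -0.5, 0.3]
width: 0.0425
[306 185   4   9  31] [ 0.5171 -0.1731] 152.4 [3.  7.1]
[326 187   5   8  31] [ 0.5083 -0.1851] 129.1 [3.2 6.6]
[285 193   7   8  30] [ 0.52   -0.1586] -177.3 [3.1 6.9]
[342 199   8   7  28] [ 0.4947 -0.1913] 99.7 [2.9 6.9]
[271 209   8   6  28] [ 0.516  -0.1442] -152.8 [3.  6.8]
[351 217   9   5  29] [ 0.4799 -0.1906] 74.1 [3.1 7. ]
[311 218   5  26 124] [ 0.4887 -0.1598] 147.2 [ 4.1 22.6]
[252 226  26   9 205] [ 0.5081 -0.1297] 55.1 [ 7.3 21.4]
[352 236   8   5  29] [ 0.4669 -0.1836] -135.6 [3.4 6.6]
[273 246   7   6  24] [ 0.4917 -0.1284] 87.3 [3.  6.8]
[286 260   6   7  25] [ 0.477  -0.1302] 112.1 [3.  6.8]
```

View pics/w2.png

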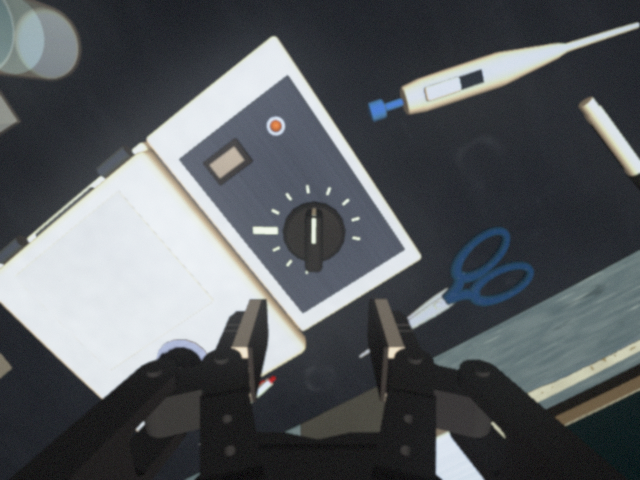

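The dial bar stands upright in the picture at (314,232), between the jaws' lines: aligned. Descend, a small sideways correction, and close.

```bash
python3 -m jog '[{"offset":[-0.06,-0.06,0.9],"dr":[0,0,0.06],"jaw":50},{"offset":[0,0,0.9],"dr":[0,0,0],"jaw":50},{"offset":[0,0,0.9],"dr":[0,0,0],"jaw":50},{"offset":[0,0,0.7],"dr":[0,0,0],"jaw":50},{"offset":[0,0,0.3],"dr":[0,0,0],"jaw":50}]'
python3 -m jog '[{"offset":[0,0,0],"dr":[0,0,0],"jaw":25},{"offset":[0,0,0],"dr":[0,0,0],"jaw":0},{"offset":[0,0,0],"dr":[0,0,0],"jaw":0},{"offset":[0,0,0],"dr":[0,0,0],"jaw":0}]'
```

```text
t: 7.2
ee_pos: [0.4874, -0.1596, 0.1321]
ee_rot: [180.0, 0.1, -32.8]
wrist_force: [0.2, -0.2, 0.4]
width: 0.0426
t: 7.7
ee_pos: [0.4891, -0.1598, 0.1345]
ee_rot: [-179.9, -0.1, -32.8]
wrist_force: [0.9, 2.8, 2.6]
width: 0.0108
```

```bash
python3 -m jog '[{"offset":[0,0,0],"dr":[0,0,-1],"jaw":0},{"offset":[0,0,0],"dr":[0,0,-1],"jaw":0},{"offset":[0,0,0],"dr":[0,0,-1],"jaw":0},{"offset":[0,0,0],"dr":[0,0,-1],"jaw":0},{"offset":[0,0,0],"dr":[0,0,-1],"jaw":0}]'
python3 -m jog '[{"offset":[0,0,0],"dr":[0,0,-1],"jaw":0},{"offset":[0,0,0],"dr":[0,0,-1],"jaw":0},{"offset":[0,0,0],"dr":[0,0,-1],"jaw":0},{"offset":[0,0,0],"dr":[0,0,-0.96],"jaw":0},{"offset":[0,0,0],"dr":[0,0,0],"jaw":0}]'
```

```text
t: 8.32
ee_pos: [0.489, -0.1608, 0.1344]
ee_rot: [179.8, -0.1, 17.5]
wrist_force: [0.3, -0.3, 1.2]
width: 0.0107
t: 8.95
ee_pos: [0.4895, -0.1613, 0.1345]
ee_rot: [179.7, 0.0, 56.7]
wrist_force: [2.4, -2.0, 0.8]
width: 0.0103
```

```bash
python3 -m jog '[{"offset":[0,0,0],"dr":[0,0,0],"jaw":0},{"offset":[0,0,0],"dr":[0,0,0],"jaw":50},{"offset":[0,0,0],"dr":[0,0,0],"jaw":50},{"offset":[0,0,-1],"dr":[0,0,0],"jaw":50},{"offset":[0,0,-1],"dr":[0,0,0],"jaw":50}]'
python3 -m jog '[{"offset":[0,0,-1],"dr":[0,0,0],"jaw":50},{"offset":[0,0,-0.7],"dr":[0,0,0],"jaw":50},{"offset":[0,0,0],"dr":[0,0,0],"jaw":50}]'
python3 - <<'E'
from h import *
s=observe();p,d=read_camera("wrist");T=wristT(s);m=camera_model("wrist")
cv2.imwrite("pics/w3.png",p);print(s["ee_rot"],s["joint_pos"][5])
w=(p.min(2)>140).astype(np.uint8)
n,l,st,ce=cv2.connectedComponentsWithStats(w)
for i in range(1,n):
    if not 8<st[i,4]<900: continue
    ys,xs=np.where(l==i);q=cast(m,np.c_[xs,ys],.097,T)[:,:2]
    if np.hypot(*(q.mean(0)-[.4885,-.161]))>.05: continue
    cv,e=np.linalg.eigh(np.cov(q.T))
    print(st[i],q.mean(0).round(4),np.degrees(np.arctan2(e[1,1],e[0,1])).round(1),(4*np.sqrt(cv)*1e3).round(1))
E
```

```text
t: 9.57
ee_pos: [0.4867, -0.159, 0.1926]
ee_rot: [-179.8, 0.0, 56.7]
wrist_force: [0.6, 0.4, -0.4]
width: 0.0431
t: 9.95
ee_pos: [0.4888, -0.16, 0.2458]
ee_rot: [179.9, -0.0, 56.7]
wrist_force: [0.0, -0.9, -0.2]
width: 0.0431
[ 1.79853196e+02 -3.19081899e-02  5.67475043e+01] 7.295504699883702
[315 168   9  27 239] [ 0.508  -0.1304] 56.8 [ 7.3 22.1]
[296 188   6   8  31] [ 0.4917 -0.1288] 83.8 [3.2 6.7]
[337 188   6   8  31] [ 0.5161 -0.1448] -150.3 [3.2 6.7]
[280 202   8   7  30] [ 0.4769 -0.1308] 110.6 [3.1 6.9]
[351 202   8   6  28] [ 0.52  -0.159] -179.4 [3.  6.8]
[317 216   6  27 138] [ 0.4888 -0.1601] 55.6 [ 4.6 23. ]
[273 221   8   5  28] [ 0.4646 -0.1392] 134.6 [3.3 6.6]
[358 221   8   4  24] [ 0.5174 -0.1737] 155.8 [2.8 6.5]
[356 240   8   5  28] [ 0.5082 -0.1855] 128.4 [3.2 7. ]
[346 255   6   6  24] [ 0.4948 -0.1918] 99.4 [3.  6.5]
[330 264   5   7  24] [ 0.4798 -0.1914] 73.3 [3.1 6.8]
```

View pics/w3.png

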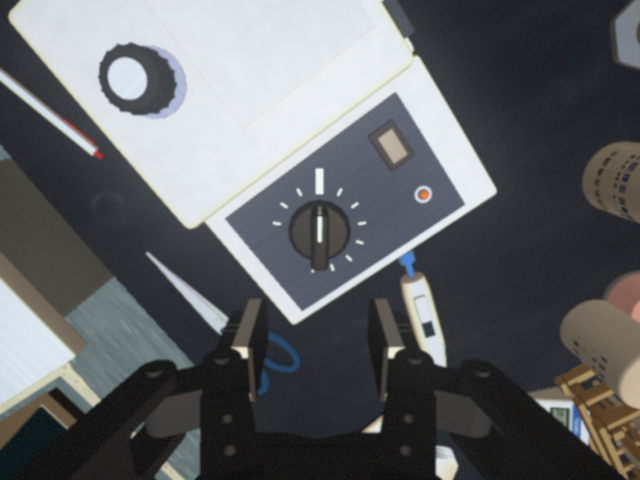

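Dial pointer and long mark line up (pointer 55.6-56.7°, mark ~56.8°). Next, the latch knob (near pixel (127,78)).

```bash
python3 - <<'E'
from h import *
s=observe();m=camera_model("wrist");T=wristT(s)
print("knob w3",cast(m,[(127,78)],.149,T),"w1",cast(m,[(421,211)],.149,np.load("w1.npy")))
goto(.457,-.020,.246)
E
python3 -m jog '[{"offset":[1,-1,0],"dr":[0,0,-1],"jaw":80},{"offset":[1,-1,0],"dr":[0,0,-1],"jaw":100},{"offset":[1,-1,0],"dr":[0,0,-1],"jaw":100},{"offset":[0,0,0],"dr":[0,0,-1],"jaw":100},{"offset":[0,0,0],"dr":[0,0,-1],"jaw":100}]'
python3 -m jog '[{"offset":[0,0,0],"dr":[0,0,-1],"jaw":100},{"offset":[0,0,0],"dr":[0,0,-1],"jaw":100},{"offset":[0,0,0],"dr":[0,0,-1],"jaw":100},{"offset":[0,0,0],"dr":[0,0,-1],"jaw":100},{"offset":[0,0,0],"dr":[0,0,-1],"jaw":100}]'
python3 -m jog '[{"offset":[0,0,0],"dr":[0,0,-1],"jaw":100},{"offset":[0,0,0],"dr":[0,0,-1],"jaw":100},{"offset":[0,0,0],"dr":[0,0,-0.6],"jaw":100},{"offset":[0,0,0],"dr":[0,0,0],"jaw":100}]'
python3 -c "
from h import *
goto(.457,-.020,.246)"
```

```text
knob w3 [[ 0.45684484 -0.01917772  0.149     ]] w1 [[ 0.4574026  -0.01876175  0.149     ]]
t 10.0 offset [ 3.33 -3.41 -0.06] yaw 56.75 j6 7.3 w 0.0424
t: 10.62
ee_pos: [0.4397, -0.0418, 0.2421]
ee_rot: [-179.8, -0.1, 107.1]
wrist_force: [-0.7, 0.6, 0.8]
width: 0.085
t: 11.25
ee_pos: [0.44, -0.0424, 0.242]
ee_rot: [-180.0, -0.3, 157.1]
wrist_force: [-0.7, -0.2, 0.0]
width: 0.0854
t: 11.75
ee_pos: [0.4401, -0.0425, 0.2423]
ee_rot: [179.9, -0.2, -177.3]
wrist_force: [-0.3, -0.4, 0.7]
width: 0.0857
t 11.75 offset [-0.6   0.72 -0.12] yaw -177.32 j6 -107.3 w 0.0857
```

```bash
python3 -m jog '[{"offset":[-0.6,0.74,0],"dr":[0,0.02,0],"jaw":100},{"offset":[0,0,0],"dr":[0,0,0],"jaw":100},{"offset":[0,0,1],"dr":[0,0,0],"jaw":100},{"offset":[0,0,1],"dr":[0,0,0],"jaw":100},{"offset":[0,0,0.8],"dr":[0,0,0],"jaw":100}]'
python3 -m jog '[{"offset":[0,0,0.4],"dr":[0,0,0],"jaw":70},{"offset":[0,0,0],"dr":[0,0,0],"jaw":0},{"offset":[0,0,0],"dr":[0,0,0],"jaw":0},{"offset":[0,0,0],"dr":[0,0,0],"jaw":0},{"offset":[0,0,0],"dr":[0,0,0],"jaw":0}]'
python3 -c "
from h import *
goto(.457,-.0195,.146);print(observe())"
```

```text
t: 12.38
ee_pos: [0.4566, -0.0202, 0.1584]
ee_rot: [180.0, -0.4, -177.3]
wrist_force: [0.9, 0.3, 0.1]
width: 0.0858
t: 13.0
ee_pos: [0.4585, -0.0198, 0.1494]
ee_rot: [-180.0, -0.1, -177.3]
wrist_force: [-1.1, 1.3, 5.3]
width: 0.0343
t 13.0 offset [0.05 0.01 0.11] yaw -177.26 j6 -104.0 w 0.0343
{'t': 13.0, 'joint_pos': array([-1.12286601e+01, -8.44049130e-01,  1.19327805e+02, -3.71104393e-02,
        6.16363269e+01, -1.03954084e+02]), 'joint_velocities': array([ 0.01916637,  0.04422379, -0.04442044, -0.06520509, -0.0294622 ,
       -0.01241861]), 'tau': array([ -0.52173536, -24.52720106, -26.13347948,  -0.267696  ,
        -0.62232921,  -0.1053766 ]), 'ee_pos': array([ 0.45854484, -0.01982902,  0.1494112 ]), 'ee_rot': array([-1.79997303e+02, -1.24409421e-01, -1.77256915e+02]), 'wrist_force': array([-1.07340622,  1.27717428,  5.29249446]), 'wrist_torque': array([ 0.21486764,  0.35299557, -0.11173656]), 'width': 0.03428058871346593}
```

```bash
python3 -m jog '[{"offset":[0,0,-0.07],"dr":[0,0,0],"jaw":0},{"offset":[0,0,0],"dr":[0,0,0],"jaw":0}]'; python3 -m jog '[{"offset":[-0.01,0,-0.07],"dr":[0,0,0],"jaw":0},{"offset":[0,0,0],"dr":[0,0,0],"jaw":0}]'; python3 -m jog '[{"offset":[-0.02,0,-0.07],"dr":[0,0,0],"jaw":0},{"offset":[0,0,0],"dr":[0,0,0],"jaw":0}]'
```

```text
t: 13.25
ee_pos: [0.4586, -0.0198, 0.1501]
ee_rot: [-180.0, -0.1, -177.3]
wrist_force: [4.5, 0.3, -7.0]
width: 0.0342
t: 13.5
ee_pos: [0.4586, -0.0198, 0.1506]
ee_rot: [-180.0, -0.1, -177.3]
wrist_force: [7.6, 0.5, -14.7]
width: 0.034
t: 13.75
ee_pos: [0.4585, -0.0198, 0.1507]
ee_rot: [-180.0, -0.1, -177.3]
wrist_force: [11.3, -0.1, -24.1]
width: 0.0343
```

Caught: only 1.3 mm with the force climbing to 24 N. Relax, then quarter turn.

```bash
python3 -m jog '[{"offset":[0.03,0,0.17],"dr":[0,0,0],"jaw":0},{"offset":[0,0,0],"dr":[0,0,0],"jaw":0}]'
python3 -m jog '[{"offset":[0,0,0],"dr":[0,0,1],"jaw":0},{"offset":[0,0,0],"dr":[0,0,1],"jaw":0},{"offset":[0,0,0],"dr":[0,0,1],"jaw":0},{"offset":[0,0,0],"dr":[0,0,1],"jaw":0},{"offset":[0,0,0],"dr":[0,0,1],"jaw":0}]'
python3 -m jog '[{"offset":[0,0,0],"dr":[0,0,1],"jaw":0},{"offset":[0,0,0],"dr":[0,0,1],"jaw":0},{"offset":[0,0,0],"dr":[0,0,1],"jaw":0},{"offset":[0,0,0],"dr":[0,0,1],"jaw":0},{"offset":[0,0,0],"dr":[0,0,0],"jaw":0}]'
```

```text
t: 14.0
ee_pos: [0.4585, -0.0198, 0.1496]
ee_rot: [180.0, -0.1, -177.3]
wrist_force: [3.2, 1.0, -4.5]
width: 0.0345
t: 14.62
ee_pos: [0.4587, -0.0192, 0.1496]
ee_rot: [-180.0, -0.1, 132.5]
wrist_force: [4.7, 2.8, -4.5]
width: 0.0341
t: 15.25
ee_pos: [0.4592, -0.019, 0.1496]
ee_rot: [180.0, -0.1, 92.7]
wrist_force: [5.9, 4.4, -5.9]
width: 0.034
```

```bash
python3 -m jog '[{"offset":[0,0,-0.07],"dr":[0,0,0],"jaw":0},{"offset":[0,0,0],"dr":[0,0,0],"jaw":0}]'; python3 -m jog '[{"offset":[0,0,-0.07],"dr":[0,0,0],"jaw":0},{"offset":[0,0,0],"dr":[0,0,0],"jaw":0}]'
```

```text
t: 15.5
ee_pos: [0.4594, -0.019, 0.1513]
ee_rot: [180.0, -0.1, 92.7]
wrist_force: [9.4, 2.8, -9.9]
width: 0.0343
t: 15.75
ee_pos: [0.4596, -0.019, 0.1529]
ee_rot: [179.9, -0.1, 92.7]
wrist_force: [12.9, 3.7, -13.1]
width: 0.034
```

It now moves freely (force is from the untilted grip). Set it down, release, turn the hand back and regrip parallel to the hinge.

```bash
python3 -m jog '[{"offset":[0,0,0.17],"dr":[0,0,0],"jaw":0},{"offset":[0,0,0],"dr":[0,0,0],"jaw":0},{"offset":[0,0,0],"dr":[0,0,0],"jaw":100},{"offset":[0,0,0],"dr":[0,0,0],"jaw":100},{"offset":[0,0,-0.5],"dr":[0,0,0],"jaw":100}]'
python3 -m jog '[{"offset":[0,0,-0.5],"dr":[0,0,-1],"jaw":100},{"offset":[0,0,0],"dr":[0,0,-1],"jaw":100},{"offset":[0,0,0],"dr":[0,0,-1],"jaw":100},{"offset":[0,0,0],"dr":[0,0,-1],"jaw":100},{"offset":[0,0,0],"dr":[0,0,-1],"jaw":100}]'
python3 -m jog '[{"offset":[0,0,0],"dr":[0,0,-1],"jaw":100},{"offset":[0,0,0],"dr":[0,0,-1],"jaw":100},{"offset":[0,0,0],"dr":[0,0,-1],"jaw":100},{"offset":[0,0,0],"dr":[0,0,-1],"jaw":100},{"offset":[0,0,0],"dr":[0,0,0],"jaw":100}]'
python3 -c "
from h import *
goto(.458,-.0195,.150)"
```

```text
t: 16.38
ee_pos: [0.4566, -0.0199, 0.1629]
ee_rot: [-179.6, -0.0, 92.8]
wrist_force: [0.6, -0.2, -0.6]
width: 0.0849
t: 17.0
ee_pos: [0.4584, -0.0201, 0.1799]
ee_rot: [-179.9, -0.1, 143.1]
wrist_force: [0.3, -0.5, -0.7]
width: 0.0852
t: 17.62
ee_pos: [0.4584, -0.0201, 0.1796]
ee_rot: [-180.0, -0.1, -177.4]
wrist_force: [-0.1, 0.2, -0.7]
width: 0.0855
t 17.625 offset [0.01 0.02 0.99] yaw -177.36 j6 -103.9 w 0.0855
```

```bash
python3 -m jog '[{"offset":[0,0,0.9],"dr":[0,0,0],"jaw":100},{"offset":[0,0,0.1],"dr":[0,0,0],"jaw":60},{"offset":[0,0,0],"dr":[0,0,0],"jaw":0},{"offset":[0,0,0],"dr":[0,0,0],"jaw":0},{"offset":[0,0,0],"dr":[0,0,0],"jaw":0}]'
python3 -m jog '[{"offset":[0,0,0],"dr":[0,0,0],"jaw":0}]'
python3 - <<'E'
from h import *
for n in("scene","top"):
    p,d=read_camera(n);m=camera_model(n)
    v,u=np.mgrid[0:480:3,0:640:3];r=rays(m,np.c_[u.ravel(),v.ravel()])*d[v,u].ravel()[:,None]
    C=np.linalg.inv(m["world_to_cam"]);P=r@C[:3,:3].T+C[:3,3];P=P[d[v,u].ravel()>0]
    for a,b in((.15,.3),(.3,.45),(.45,.6),(.6,.8)):
        q=P[(P[:,2]>a)&(P[:,2]<b)&(abs(P[:,1])<.2)&(P[:,0]>.56)];print(n,a,b,len(q),np.sort(q[:,0])[[0,len(q)//20,len(q)//2]].round(3) if len(q) else "")
E
```

```text
t: 18.25
ee_pos: [0.4587, -0.0198, 0.1499]
ee_rot: [180.0, -0.1, -177.3]
wrist_force: [-1.4, 1.2, 4.6]
width: 0.0343
t: 18.38
ee_pos: [0.4587, -0.0198, 0.1499]
ee_rot: [180.0, -0.1, -177.3]
wrist_force: [-2.1, 1.8, 5.2]
width: 0.0342
scene 0.15 0.3 99 [0.802 0.806 0.913]
scene 0.3 0.45 566 [0.715 0.72  0.745]
scene 0.45 0.6 488 [0.634 0.657 0.766]
scene 0.6 0.8 627 [0.656 0.66  0.664]
top 0.15 0.3 6 [0.804 0.804 0.807]
top 0.3 0.45 258 [0.709 0.714 0.73 ]
top 0.45 0.6 98 [0.633 0.641 0.657]
top 0.6 0.8 1183 [0.653 0.657 0.748]
```

```bash
python3 - <<'E'
import numpy as np
c=lambda a:(np.cos(np.radians(a)),np.sin(np.radians(a)))
def tcp(th):
    C,S=c(th);f=th/4;Cf,Sf=c(f)
    return np.array([-.14*C+.047*S+.006*Sf, .14*S+.047*C+.006*Cf])
for k in range(1,11):
    d=(tcp(4*k)-tcp(4*k-4))/.03;C,S=c(k-1)
    print(k*4,"offset x,z",(-(d[0]*C-d[1]*S)).round(3),(-(d[0]*S+d[1]*C)).round(3),"total",tcp(4*k)-tcp(0))
E
```

```text
4 offset x,z -0.124 -0.322 total [0.0037243 0.0096505]
8 offset x,z -0.141 -0.315 total [0.008113   0.01902318]
12 offset x,z -0.157 -0.307 total [0.0131452  0.02807235]
16 offset x,z -0.173 -0.299 total [0.01879686 0.03675391]
20 offset x,z -0.188 -0.29 total [0.02504091 0.04502554]
24 offset x,z -0.203 -0.279 total [0.03184743 0.0528469 ]
28 offset x,z -0.218 -0.269 total [0.03918372 0.06017983]
32 offset x,z -0.231 -0.257 total [0.04701451 0.06698857]
36 offset x,z -0.245 -0.245 total [0.05530213 0.07323986]
40 offset x,z -0.257 -0.232 total [0.06400668 0.0789032 ]
```

```bash
python3 -m jog '[{"offset":[-0.124,0,-0.322],"dr":[0,0.1,0],"jaw":0},{"offset":[-0.141,0,-0.315],"dr":[0,0.1,0],"jaw":0},{"offset":[0,0,0],"dr":[0,0,0],"jaw":0}]'
```

```text
t: 18.85
ee_pos: [0.4651, -0.0194, 0.1668]
ee_rot: [180.0, -2.4, -177.2]
wrist_force: [-0.9, -1.2, -7.0]
width: 0.034
```

```bash
python3 -m jog '[{"offset":[-0.157,0,-0.307],"dr":[0,0.1,0],"jaw":0},{"offset":[-0.173,0,-0.299],"dr":[0,0.1,0],"jaw":0},{"offset":[-0.188,0,-0.29],"dr":[0,0.1,0],"jaw":0},{"offset":[-0.203,0,-0.279],"dr":[0,0.1,0],"jaw":0},{"offset":[0,0,0],"dr":[0,0,0],"jaw":0}]'
```

```text
t: 19.48
ee_pos: [0.4896, -0.0182, 0.2026]
ee_rot: [180.0, -6.4, -177.2]
wrist_force: [-7.0, -0.2, -3.2]
width: 0.0339
```

```bash
python3 -m jog '[{"offset":[-0.218,0,-0.269],"dr":[0,0.1,0],"jaw":0},{"offset":[-0.231,0,-0.257],"dr":[0,0.1,0],"jaw":0},{"offset":[-0.245,0,-0.245],"dr":[0,0.1,0],"jaw":0},{"offset":[-0.257,0,-0.232],"dr":[0,0.1,0],"jaw":0},{"offset":[0,0,0],"dr":[0,0,0],"jaw":0}]'
python3 - <<'E'
from h import *
s=observe();print(s["ee_pos"],s["wrist_force"])
P=[]
for n in("scene","top"):
    p,d=read_camera(n);m=camera_model(n);cv2.imwrite(f"pics/{n}9.png",p)
    v,u=np.mgrid[0:480,0:640];r=rays(m,np.c_[u.ravel(),v.ravel()])*d.ravel()[:,None]
    C=np.linalg.inv(m["world_to_cam"]);P=r@C[:3,:3].T+C[:3,3]
    yaw=np.radians(2.6);q=P-[.459,-.0195,0];x=q[:,0]*np.cos(yaw)+q[:,1]*np.sin(yaw);y=-q[:,0]*np.sin(yaw)+q[:,1]*np.cos(yaw)
    k=(p.reshape(-1,3).min(1)>130)&(x>-.02)&(x<.13)&(abs(y)<.08)&(abs(y)>.03)&(P[:,2]>.1)&(P[:,2]<.3)&(d.ravel()>0)
    if k.sum()>20:
        f=np.polyfit(x[k],P[k,2],1);g=abs(P[:,2]-np.polyval(f,x))<.01;k&=g;f=np.polyfit(x[k],P[k,2],1);print(n,k.sum(),"lid slope",np.degrees(np.arctan(f[0])))
s=cv2.imread("pics/scene9.png")[150:330,200:440];t=cv2.imread("pics/top9.png")[150:330,200:440]
cv2.imwrite("pics/end.png",cv2.resize(np.vstack([s,t]),None,fx=1.6,fy=1.6))
E
```

```text
t: 20.1
ee_pos: [0.5225, -0.0167, 0.2291]
ee_rot: [180.0, -10.3, -177.2]
wrist_force: [-6.2, -0.6, -2.2]
width: 0.0341
[ 0.52249676 -0.01666152  0.22909612] [-6.15124665 -0.64076672 -2.16926695]
scene 400 lid slope -34.17125869999065
top 346 lid slope -37.76001587676137
```

View pics/end.png

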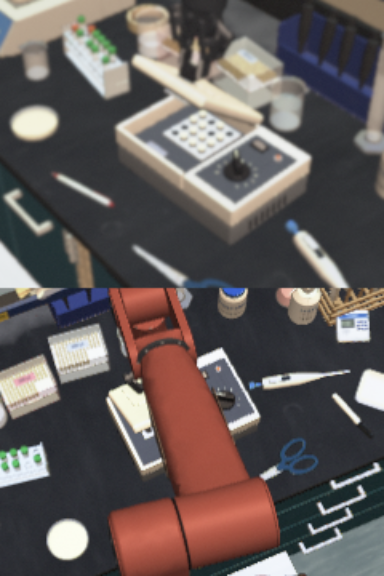

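The picture shows the lid raised with the tubes visible, and the bystanders in place. I check the angle from the wrist depth, and also that it holds steady.

```bash
python3 -m jog '[{"offset":[0,0,0],"dr":[0,0,0],"jaw":0},{"offset":[0,0,0],"dr":[0,0,0],"jaw":0},{"offset":[0,0,0],"dr":[0,0,0],"jaw":0}]'
python3 - <<'E'
from h import *
s=observe();p,d=read_camera("wrist");m=camera_model("wrist");C=wristT(s);cv2.imwrite("pics/w9.png",p)
v,u=np.mgrid[0:480,0:640];P=(rays(m,np.c_[u.ravel(),v.ravel()])*d.ravel()[:,None])@C[:3,:3].T+C[:3,3]
k=(p.reshape(-1,3).min(1)>120)&(P[:,2]>.12)&(P[:,2]<.27)&(abs(P[:,1]+.0195)<.1)&(P[:,0]<.62)&(d.ravel()>0)
Q=P[k];rng=np.random.default_rng(0);best=None
for _ in range(300):
    a=Q[rng.choice(len(Q),3,False)];n=np.cross(a[1]-a[0],a[2]-a[0]);L=np.linalg.norm(n)
    if L<1e-5: continue
    n/=L;g=abs((Q-a[0])@n)<.002
    if best is None or g.sum()>best.sum(): best=g
q=Q[best]-Q[best].mean(0);n=np.linalg.svd(q,full_matrices=False)[2][2];n*=np.sign(n[2])
print(len(Q),best.sum(),n,"tilt",np.degrees(np.arccos(n[2])))
from numpy import hypot
w=(p.min(2)>110).astype(np.uint8);N,l,st,ce=cv2.connectedComponentsWithStats(w)
for i in range(1,N):
    if st[i,4]<8: continue
    ys,xs=np.where(l==i);r=cast(m,np.c_[xs,ys],.097,C)[:,:2]
    if hypot(*(r.mean(0)-[.4885,-.1602]))>.045: continue
    c,e=np.linalg.eigh(np.cov(r.T));print(st[i],r.mean(0).round(4),np.degrees(np.arctan2(e[1,1],e[0,1])).round(1),(4e3*np.sqrt(c)).round(1))
E
```

```text
t: 20.58
ee_pos: [0.5218, -0.0167, 0.2286]
ee_rot: [180.0, -10.3, -177.2]
wrist_force: [-5.5, -0.2, -1.5]
width: 0.0341
66047 54029 [0.61092498 0.03024305 0.79111063] tilt 37.71057734815512
[ 71 221   8   5  29] [ 0.495  -0.1923] 104.8 [3.1 6.7]
[ 81 239   7   7  28] [ 0.5085 -0.1859] 129.1 [3.  6.8]
[ 98 252   5   8  29] [ 0.5177 -0.1741] 156.8 [3.2 6.5]
```

View pics/w9.png

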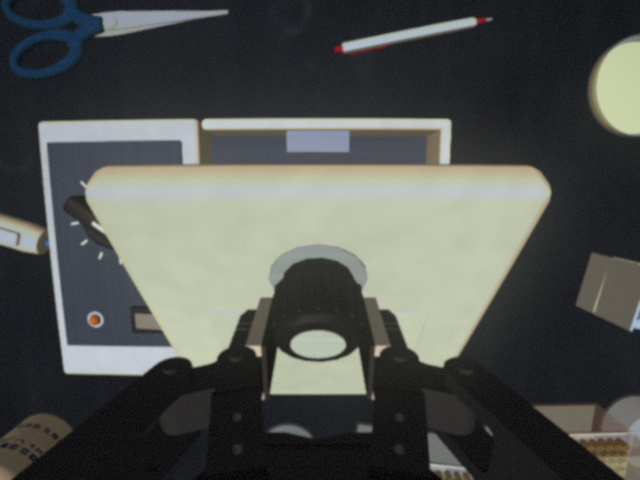

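Lid at 37.7°, knob held firmly between the pads, dial bar as left. A small nudge up.

```bash
python3 -m jog '[{"offset":[-0.15,0,-0.13],"dr":[0,0.05,0],"jaw":0},{"offset":[0,0,0],"dr":[0,0,0],"jaw":0},{"offset":[0,0,0],"dr":[0,0,0],"jaw":0},{"offset":[0,0,0],"dr":[0,0,0],"jaw":0},{"offset":[0,0,0],"dr":[0,0,0],"jaw":0}]'
python3 -m jog '[{"offset":[0,0,0],"dr":[0,0,0],"jaw":0},{"offset":[0,0,0],"dr":[0,0,0],"jaw":0},{"offset":[0,0,0],"dr":[0,0,0],"jaw":0},{"offset":[0,0,0],"dr":[0,0,0],"jaw":0}]'
python3 - <<'E'
from h import *
s=observe();p,d=read_camera("wrist");m=camera_model("wrist");C=wristT(s)
v,u=np.mgrid[200:290,200:460:2];v2=v.ravel();u2=u.ravel()
P=(rays(m,np.c_[u2,v2])*d[v2,u2][:,None])@C[:3,:3].T+C[:3,3]
k=(p[v2,u2].min(1)>150)&(d[v2,u2]>0);q=P[k]-np.median(P[k],0)
for _ in range(5):
    n=np.linalg.svd(q-q.mean(0),full_matrices=False)[2][2];q=q[abs((q-q.mean(0))@n)<.003]
print(len(q),np.degrees(np.arccos(abs(n[2]))),s["joint_velocities"].round(2))
E
```

```text
t: 21.25
ee_pos: [0.5271, -0.0164, 0.2316]
ee_rot: [180.0, -10.8, -177.2]
wrist_force: [-6.3, -0.0, -1.4]
width: 0.034
t: 21.75
ee_pos: [0.5271, -0.0164, 0.2316]
ee_rot: [180.0, -10.8, -177.2]
wrist_force: [-5.5, 0.3, -0.7]
width: 0.0343
9727 40.37294969111604 [ 0.02 -0.08  0.02  0.1  -0.08  0.07]
```

```bash
python3 -c "
from bench import *
print(finish_job())"
```

```text
the job is handed in; nothing more can be done
None
```

The dial is back on standby, and I handed the job in with the gripper still holding the lid steady at about 40°.

- **Dial:** I turned it about 89.5° anticlockwise. A close look straight afterwards put the pointer within about 1° of the long mark. In the later wrist picture the lid hides the pointer end, but the bar looked unmoved.
- **Latch:** A gentle pull moved the knob only 1.3 mm while the force rose to about 24 N, so the lid was caught. I eased off and gave the knob a quarter turn. A second light pull lifted it freely, and I then regripped the knob parallel to the hinge to raise it.
- **Lid angle:** After a small correction, the wrist-camera depth gave 40.4°. Before that correction the wrist camera gave 37.7°, while the rougher scene and top camera fits gave 34.2° and 37.8°. I went by the wrist measurement, which had the clearest view.
- **Hold:** The pose was unchanged over the last half second, with about 6 N at the wrist. The clock read about 22 s.
- **Bench:** The bystanders visible in the last pictures looked undisturbed by eye; I did not measure their positions.

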